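# Carry the tray with the loose roller skate up onto the drying riser

### The arm

A 6-joint arm with a two-finger parallel gripper is mounted at the origin on the work surface. World frame = base frame: x ahead of the robot, y to its left, z up, the work surface at z = 0. Lengths are in m, angles in degrees, forces in N, time in s.
With the tool pointing down it reaches from about 0.35 to 0.975 m from the base axis. Payload 17.4 kg.
Tool frame: the origin (TCP) lies at the centre of the arm's flange, where the gripper is bolted on; the fingertips stand 173 mm ahead of it and the grasp point (between the pads) lies 155 mm ahead of it (env.tip_reach is the z of the fingertips in the tool frame, in m); z points along the fingers, y is the line along which they close (so a half turn about z gives the same grasp; the last joint's range is limited). The gripper opens to 85 mm and grips with 20 to 120 N. Pads are 22 mm wide; open, the fingers measure 114 mm over their backs; the gripper's body (76 mm by 85 mm) begins 54 mm behind the grasp point. The pads swing forward as they close: fully open they stand 13 mm farther back than shut.
Start: joints at [-78.942, 6.646, 82.598, -0, 90.757, -2.166], TCP at [0.154, -0.657, 0.405] pointing down, gripper open.
Joint ranges: [-162.19, 162.19], [-47.58, 125.68], [4.15, 143.07], [-65.23, 245.23], [0.69, 171.88], [-170.13, 170.13]. Speed limits (degrees/s): [108.29, 108.29, 127.2, 180, 180, 180].

### API

Orientations are given as [roll, pitch, yaw] about the fixed x, y, z axes, in that order (R = Rz(yaw) Ry(pitch) Rx(roll)).
In Python, from workcell import env gives the robot as it stands. The module is installed in compiled form; this text tells all that it offers.
- The arm moves only by the shell command python3 -m inch 'ROWS' [FORCE]. ROWS is JSON, a list of rows, each a list of 7 numbers: the shift along the world's x, y, z normalised to -1 to 1, where 1 is 2.5 cm, then the turn, a rotation vector about the world's x, y, z normalised to -1 to 1, where 1 is 0.12 rad, then the opening, from 0 (shut) to 1 (fully open). A call has 1 to 8 rows; each row shifts and turns the commanded pose from where the row before left it; what a row does not reach is not made up. A row lasts 1/12 s, in which the tool goes at most 41.7 mm and 7.16 degrees, less where a joint would pass 70% of its speed; a pose out of reach is approached as far as the arm can. A call with a number of a shift or a turn outside -1 to 1 is refused whole. A call with a gripper value outside its range is refused whole. The fingers move at their own pace and stop on an object; FORCE is the grip in N (left out, the last holds). Time passes only in rows, so rows that do not move let the fingers close. It gives the time, the measured TCP pose, the force, the opening and the grip force at its end, in the units of the state.
- env.read_state(): the state, without advancing time (a new reading comes with each control period).
- env.get_image(name): name is "scene" or "top" or "wrist"; returns a dict with "pixels" (384x512x3 uint8, red, green, blue), "mtx" (3x3 intrinsics, pixels), "R" (3x3) and "t" (3): a world point X has camera coordinates R X + t; the wrist camera has in their place "T_tool_cam" (4x4, takes a point from camera to tool coordinates, whose origin is the TCP and whose axes are the flange's). Camera axes: x right, y down, z forward; pixel columns grow to the right and rows downward; lengths in m; the calibration is good to about 2 mm. A picture is of the moment at which its call begins: read the wrist's pose just before it. There is no depth.
- env.job_done(): hands the job in; it is judged then, once.
The state is a dict: "t": time; "q": joint angles; "joint_velocities": joint speeds; "joint_torque": joint torques, N m; "tcp_pos": TCP position; "tcp_rot": TCP orientation; "ft_force": force on the tool from outside, world axes, zero at the start; "moment": the same for the moment, N m; "gripper_width": finger opening in m; "grip_force": force on a finger pad.
Only numpy, scipy, OpenCV 4.12 (cv2) and the standard library are available. Lean on these libraries where they do the work, as an engineer would, in place of code of your own. Each camera call takes 0.05 s, during which the arm holds its last target. There are 200 camera calls.

### The job

The cleaned roller skate stands loose on its bamboo tray and rolls at the least tilt or jerk. Pick the tray up by its arched handle and put it up on the slatted riser to dry: carry it so that the skate never rolls off the open ends, without touching the skate. Set the tray down softly, square and in the middle of the riser, with the skate brought to rest at the middle of the tray, then let go and back off; leave everything else as it stands.

Things in the scene. Friction and masses are not known exactly. Their poses are not given: they have to be found in the camera images.
- tray: Plain bamboo tray, 0.44 kg. Board 174 (its x) by 330 (its y) by 8 mm thick. Rims 26 mm high along the two long edges, x = +-83 mm; the two ends, y = +-165 mm, are open and parts can roll off there. Arched handle: uprights at x = +-91 mm, 36 mm wide, and a bar along x. Origin: centre of the underside, z up. Starts level on the left or right half of the table, turned up to 0.3 rad.
- handle (a point): Centre of the tray's handle bar, 165 mm above the tray's underside, moving with the tray; axes as the tray's. The bar is straight, 190 mm long in x, 18 mm wide in y and 26 mm high (152 to 178 mm above the underside). Grip it here from above, fingers closing along the tray's y.
- skate: Child's strap-on roller skate, 0.42 kg, 104 (x) by 186 (y) by 97 mm high: aluminium sole plate, black toe and heel cups, four white wheels of 50 mm diameter at x = +-35, y = +-55 mm. Origin: centre of its underside, at the wheels' lowest points, 8 mm above the tray's underside; axes as the tray's, toe to +y. Starts at rest, 45 to 70 mm from the tray's middle towards +y, and only rolls along y.
- board_mid (a point): Middle of the board's upper face; axes as the tray's. The skate rolls very freely along y (resistance under 0.001 of its weight); its wheels leave the board beyond 110 mm. Its nominal acceleration along y relative to the tray = -0.87 (9.81 tilt + a); tilt in rad, positive: +y end raised; a: the board's acceleration along y. Off centre, the skate tips the held tray a little.
- riser: Low slatted bamboo riser, fixed, on the half of the table where the tray is not. Flat level top 251 (its x) by 380 (its y) mm, 60 mm above the table, five slats along y. Origin: centre of its underside, on the table. Turned up to 0.3 rad. The tray belongs on its middle, x along x (either way round).
- jar: Open glass jar for a candle, 68 mm across, 82 mm high, standing on the table between tray and riser; origin: centre of its underside. To be left alone.
- brush: Red boot brush with black bristles, lying along its x, 180 by 50 by 56 mm; origin: centre of its underside, on the table. To be left alone.
- tin: Round polish tin, 87 mm across, 27 mm high, on the table between jar and brush; origin: centre of its underside. To be left alone.

How it is judged:
By the outcome, as a careful person would: the job done as asked, in the order asked, and still so for the second after the job is handed in, with the robot touching nothing.
It also fails if it takes over 67 s, if anything falls off the work surface, if the arm or the gripper's body presses on something with over 40 N, if the wrist force passes 120 N, or if a joint passes its speed limit or range.

## Working session

There is one attempt and no reset: what is moved stays moved. The work goes in short steps, Python scripts to look and compute and a shell command to move; the robot and the scene stay as the last step left them, time stands still between calls to the robot, and variables do not carry over. Pictures are saved under pics/ and viewed, at most 10 in all, crops included, and the job is handed in when it is done.

```bash
mkdir -p pics; cat > h.py <<'E'
import numpy as np, cv2, json
from workcell import env
def snap(n,f):
    s=env.read_state(); im=env.get_image(n); cv2.imwrite(f'pics/{f}.png',im['pixels'][:,:,::-1]); 
    d={k:np.array(v).tolist() for k,v in im.items() if k!='pixels'}; d['s']={k:np.array(v).tolist() for k,v in s.items()}
    json.dump(d,open(f'pics/{f}.json','w')); return im
E
python3 - <<'E'
from h import *
for n in('scene','top'):
    im=snap(n,n+'0')
    print(n,np.array(im['mtx']).round(1).tolist(),np.array(im['R']).round(3).tolist(),np.array(im['t']).round(3).tolist())
a=cv2.imread('pics/top0.png');cv2.imwrite('pics/top0b.png',cv2.resize(a,(800,600),interpolation=cv2.INTER_CUBIC))
a=cv2.imread('pics/scene0.png');cv2.imwrite('pics/scene0b.png',cv2.resize(a,(800,600),interpolation=cv2.INTER_CUBIC))
print(env.read_state())
E
```

```text
scene [[414.9, 0.0, 255.0], [0.0, 414.9, 193.4], [0.0, 0.0, 1.0]] [[0.75, 0.661, -0.018], [0.353, -0.423, -0.835], [-0.559, 0.62, -0.551]] [-0.369, -0.074, 1.535]
top [[365.6, 0.0, 254.1], [0.0, 365.6, 195.5], [0.0, 0.0, 1.0]] [[-0.011, -1.0, -0.007], [-0.996, 0.012, -0.089], [0.089, 0.006, -0.996]] [0.006, 0.533, 1.121]
{'t': 0.1, 'q': array([-7.89447327e+01,  6.67365894e+00,  8.26311555e+01, -9.92346188e-04,
        9.07560455e+01, -2.16583282e+00]), 'joint_velocities': array([-0.02482047, -0.0083678 , -0.15592791, -0.00810682, -0.03170243,
       -0.01474056]), 'joint_torque': array([ 4.35630340e-03, -7.33662128e+01, -6.33788466e+01,  1.86867928e-04,
        5.24190385e-03,  4.65390201e-06]), 'tcp_pos': array([ 0.15437215, -0.65713498,  0.4040173 ]), 'tcp_rot': array([-1.79939146e+02, -1.30844869e-03,  1.32210868e+01]), 'ft_force': array([-0.01810097,  0.17609917, -0.04006729]), 'moment': array([-0.00860657,  0.01682188,  0.04831175]), 'grip_force': 0.0, 'gripper_width': 0.08581538997573104}
```

View pics/top0b.png

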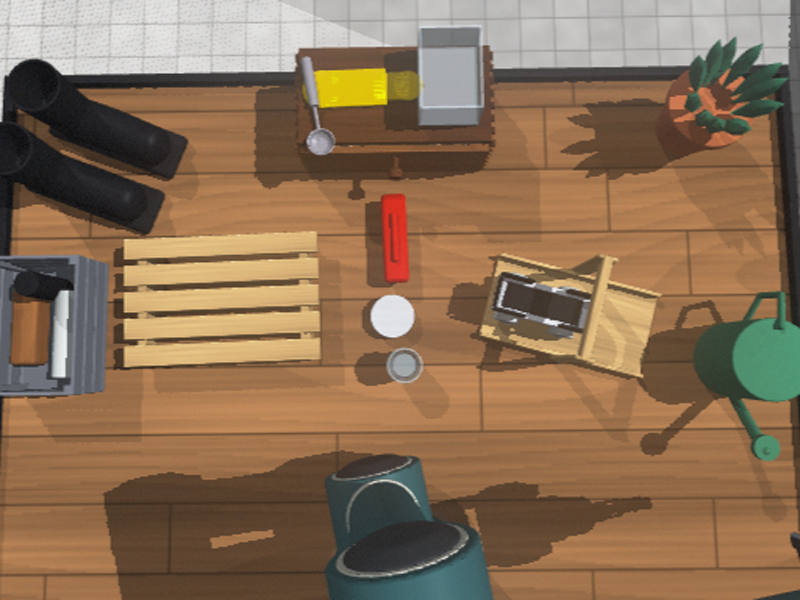

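View pics/scene0b.png

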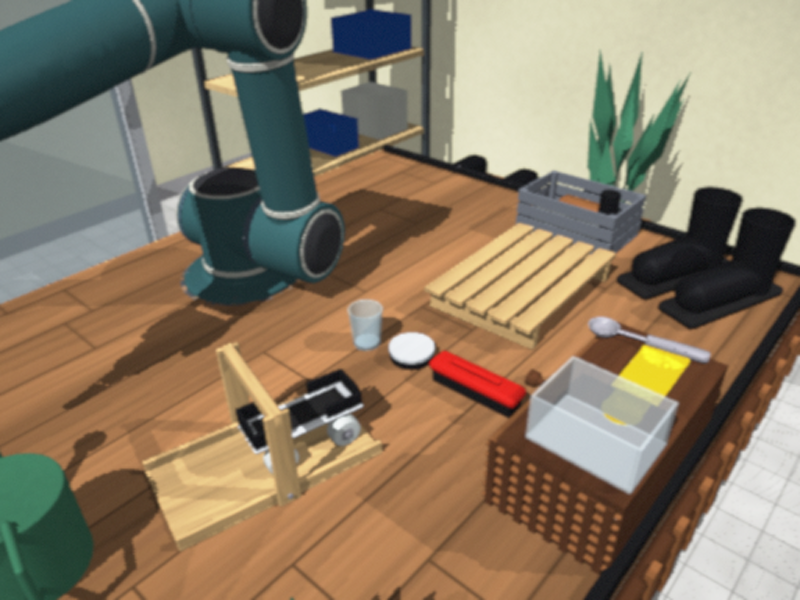

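The top view shows the riser left (125–320, 235–365), the tray right (480–660, 255–375) with its handle bar from (605,257) to (590,355), and jar, tin and brush between them. I'll enlarge both.

```bash
python3 - <<'E'
import cv2,numpy as np
a=cv2.imread('pics/top0.png');b=cv2.imread('pics/scene0.png')
z=lambda i,x0,x1,y0,y1,k:cv2.resize(i[y0:y1,x0:x1],None,fx=k,fy=k,interpolation=cv2.INTER_CUBIC)
cv2.imwrite('pics/ct.png',z(a,300,430,155,250,6))
cv2.imwrite('pics/cr.png',z(a,70,215,140,245,5))
cv2.imwrite('pics/cs.png',z(b,90,250,210,350,4))
E
```

```text
(no output)
```

View pics/ct.png

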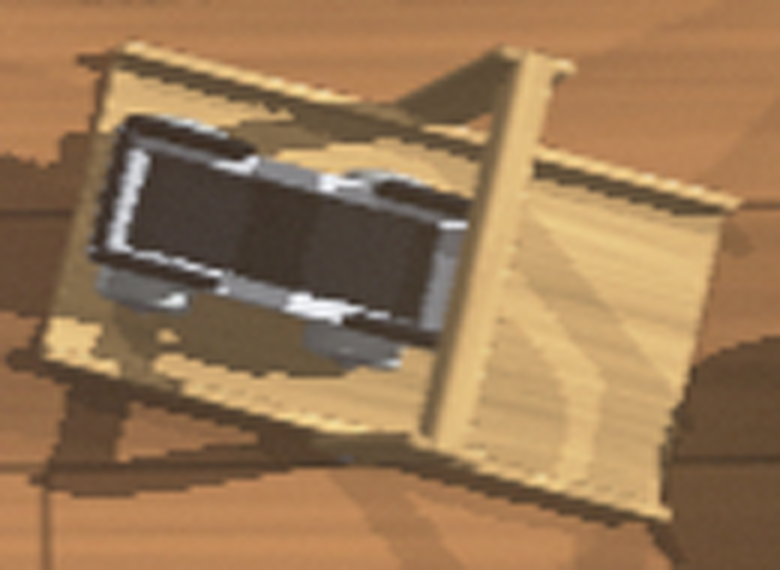

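View pics/cr.png

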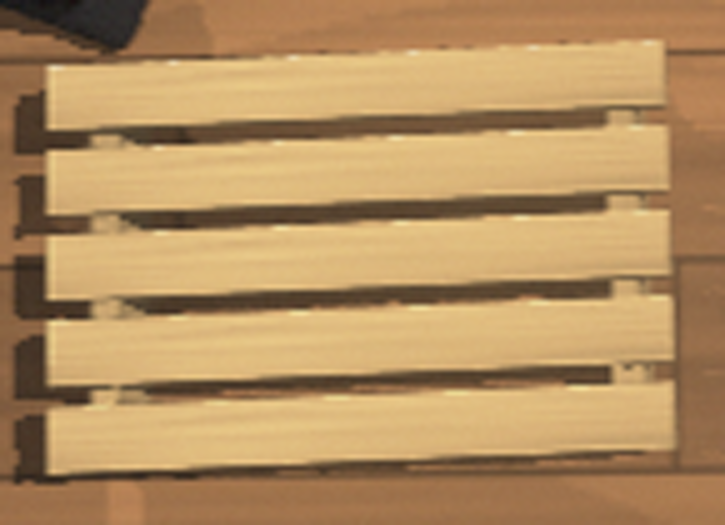

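View pics/cs.png

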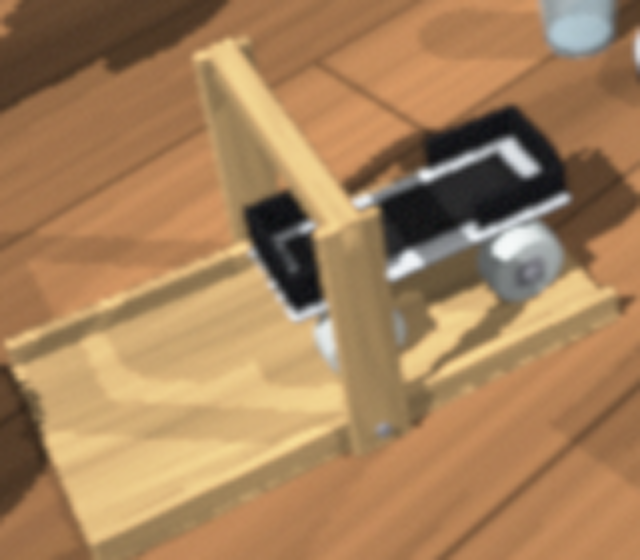

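The enlarged crops show (crop pixels):
- **Top, tray:** bar top from about (537,57) to (442,443), and rim corners at (125,45), (740,205), (45,358), (668,518).
- **Top, riser:** top corners at (47,67), (663,40), (677,450), (47,475).
- **Scene, tray:** bar top from about (232,45) to (350,218).

```bash
cat >> h.py <<'E'
def cam(f):
    d=json.load(open(f'pics/{f}.json'));K=np.array(d['mtx'])
    if 'R' in d: return K,np.array(d['R']),np.array(d['t'])
    from scipy.spatial.transform import Rotation as Ro
    T=np.array(d['T_tool_cam']);R=Ro.from_euler('xyz',d['s']['tcp_rot'],degrees=True).as_matrix()
    Rc=R@T[:3,:3];tc=R@T[:3,3]+np.array(d['s']['tcp_pos']);return K,Rc.T,-Rc.T@tc
def back(c,uv,z):
    K,R,t=c;C=-R.T@t;d=R.T@np.linalg.solve(K,[uv[0],uv[1],1]);return C+d*(z-C[2])/d[2]
def tri(c1,u1,c2,u2):
    P=[K@np.c_[R,t] for K,R,t in(c1,c2)]
    X=cv2.triangulatePoints(P[0],P[1],np.array(u1,float).reshape(2,1),np.array(u2,float).reshape(2,1));return (X[:3]/X[3]).ravel()
def proj(c,X):
    K,R,t=c;p=K@(R@np.array(X)+t);return p[:2]/p[2]
E
python3 - <<'E'
from h import *
np.set_printoptions(precision=4,suppress=True)
T,S=cam('top0'),cam('scene0')
o=np.array([300,155])-.42;k=6
t=lambda p:np.array(p)/k+o
s=lambda p:np.array(p)/4+np.array([90,210])-.37
A=tri(T,t((537,57)),S,s((232,45)));B=tri(T,t((442,443)),S,s((350,218)))
print('bar ends tri',A,B,(A+B)/2,np.linalg.norm(A-B))
a=back(T,t((537,57)),.178);b=back(T,t((442,443)),.178);v=a-b;print('bar178',a,b,(a+b)/2,np.hypot(*v[:2]),np.degrees(np.arctan2(v[1],v[0])))
c=[back(T,t(p),.026) for p in((125,45),(740,205),(668,518),(45,358))];print('rims',np.array(c),np.mean(c,0))
for i,j in((0,1),(3,2),(3,0),(2,1)):
    v=c[j]-c[i];print(np.hypot(*v[:2]),np.degrees(np.arctan2(v[1],v[0])))
r=lambda p:np.array(p)/5+np.array([70,140])-.4
c=[back(T,r(p),.06) for p in((47,67),(663,40),(677,450),(47,475))];print('riser',np.array(c),np.mean(c,0))
for i,j in((0,1),(3,2),(3,0),(2,1)):
    v=c[j]-c[i];print(np.hypot(*v[:2]),np.degrees(np.arctan2(v[1],v[0])))
# scene check of riser corners, jar,tin,brush
print([proj(S,p)*1.5625 for p in c])
for n,p,z in(('jar',(405,365),.082),('tin',(392,316),.027),('brush',(395,238),.056)):print(n,back(T,np.array(p)/1.5625,z))
E
```

```text
bar ends tri [ 0.5648 -0.3651  0.2674] [ 0.4631 -0.3218  0.0647] [ 0.514  -0.3434  0.1661] 0.23091627993731395
bar178 [ 0.601  -0.3695  0.178 ] [ 0.4272 -0.3195  0.178 ] [ 0.5141 -0.3445  0.178 ] 0.18082961842001297 -16.04697617609517
rims [[ 0.6362 -0.2102  0.026 ]
 [ 0.5481 -0.5272  0.026 ]
 [ 0.387  -0.4819  0.026 ]
 [ 0.4727 -0.1644  0.026 ]] [ 0.511  -0.3459  0.026 ]
0.32905640507181816 -105.53798567726604
0.328961346809199 -105.10864780362553
0.16981061935821246 -15.665650030164825
0.16734589130887964 -15.703238509194655
riser [[0.6675 0.5359 0.06  ]
 [0.6795 0.157  0.06  ]
 [0.4288 0.1482 0.06  ]
 [0.4181 0.528  0.06  ]] [0.5485 0.3423 0.06  ]
0.37905490121369334 -88.1776868732607
0.37992465419280647 -88.37724093133227
0.24956705205754412 1.8133166508874203
0.250891643682299 2.011462548502202
[array([613.8548, 251.1647]), array([528.1578, 328.5704]), array([422.3988, 285.3591]), array([517.5174, 221.056 ])]
jar [ 0.4154 -0.0145  0.082 ]
tin [0.512  0.0098 0.027 ]
brush [0.6637 0.0019 0.056 ]
```

The scene camera faces the robot, so I matched the bar ends the wrong way round. I'll redo that, and also triangulate the riser top.

```bash
python3 - <<'E'
from h import *
np.set_printoptions(precision=4,suppress=True)
T,S=cam('top0'),cam('scene0')
o=np.array([300,155])-.42;k=6
t=lambda p:np.array(p)/k+o
s=lambda p:np.array(p)/4+np.array([90,210])-.37
A=tri(T,t((537,57)),S,s((350,218)));B=tri(T,t((442,443)),S,s((232,45)))
print('bar ends tri',A,B,(A+B)/2,np.linalg.norm(A-B))
r=lambda p:np.array(p)/5+np.array([70,140])-.4
for p,q in(((47,67),(615,252)),((663,40),(530,329)),((677,450),(430,288)),((47,475),(519,225))): print(tri(T,r(p),S,np.array(q)/1.5625))
# skate along tray y: plate ends in top crop at ~z .06
for p in((130,120),(95,255),(470,215),(435,340)):
    X=back(T,t(p),.07);d=X[:2]-[.512,-.345];a=np.radians(-15.7);print(X,'tray xy',d@[np.cos(a),np.sin(a)],d@[-np.sin(a),np.cos(a)])
print(S[1].T@-S[2])
E
```

```text
bar ends tri [ 0.602  -0.3697  0.1756] [ 0.4286 -0.3187  0.1753] [ 0.5153 -0.3442  0.1754] 0.1807878120887086
[0.669  0.5379 0.0572]
[0.6813 0.1584 0.0587]
[0.4352 0.1552 0.0519]
[0.4185 0.5351 0.0465]
[ 0.5901 -0.2038  0.07  ] tray xy 0.03697734736069126 0.15705563050863233
[ 0.5222 -0.1845  0.07  ] tray xy -0.03358341482966864 0.15731535960626525
[ 0.5401 -0.3723  0.07  ] tray xy 0.034438186221865515 -0.018650155058609546
[ 0.4778 -0.3523  0.07  ] tray xy -0.03092340946405991 -0.01629413044028944
[ 1.1608 -0.7385  0.7771]
```

```bash
R='see rows typed below'; python3 -m inch '[[0.9,0.78,0,0,0,-0.2625,1],[0.9,0.78,0,0,0,-0.2625,1],[0.9,0.78,0,0,0,-0.2625,1],[0.9,0.78,0,0,0,-0.2625,1],[0.9,0.78,0,0,0,-0.2625,1],[0.9,0.78,0,0,0,-0.2625,1],[0.9,0.78,0,0,0,-0.2625,1],[0.9,0.78,0,0,0,-0.2625,1]]' 80; python3 -m inch '[[0.9,0.78,0,0,0,-0.2625,1],[0.9,0.78,0,0,0,-0.2625,1],[0.9,0.78,0,0,0,-0.2625,1],[0.9,0.78,0,0,0,-0.2625,1],[0.9,0.78,0,0,0,-0.2625,1],[0.9,0.78,0,0,0,-0.2625,1],[0.9,0.78,0,0,0,-0.2625,1],[0.9,0.78,0,0,0,-0.2625,1]]'; python3 -m inch '[[0,0,0,0,0,0,1],[0,0,0,0,0,0,1],[0,0,0,0,0,0,1]]'
python3 - <<'E'
from h import *
im=snap('wrist','w0');print(np.array(im['mtx']).round(1).tolist(),np.array(im['T_tool_cam']).round(3).tolist())
c=cam('w0')
a=np.radians(-15.7);ex=np.array([np.cos(a),np.sin(a),0]);ey=np.array([-np.sin(a),np.cos(a),0]);o=np.array([.5135,-.345,0])
for n,x,y,z in(('bar+',.095,0,.178),('bar-',-.095,0,.178),('c',0,0,.178),('rim',.087,.165,.026),('rim',-.087,.165,.026),('rim',-.087,-.165,.026),('rim',.087,-.165,.026)):
    print(n,proj(c,o+x*ex+y*ey+[0,0,z])*1.5625)
a=cv2.imread('pics/w0.png');cv2.imwrite('pics/w0b.png',cv2.resize(a,(800,600),interpolation=cv2.INTER_CUBIC))
E
```

```text
t: 0.77
tcp_pos: [0.3353, -0.5, 0.4044]
tcp_rot: [-180.0, 0.0, -1.3]
ft_force: [-1.0, -0.2, -0.3]
gripper_width: 0.0854
grip_force: 0.0
t: 1.43
tcp_pos: [0.5153, -0.3439, 0.4044]
tcp_rot: [-180.0, 0.0, -15.7]
ft_force: [-0.0, -1.1, 0.2]
gripper_width: 0.0855
grip_force: 0.0
t: 1.68
tcp_pos: [0.5142, -0.3453, 0.4044]
tcp_rot: [180.0, 0.0, -15.6]
ft_force: [-0.4, -0.7, -0.7]
gripper_width: 0.0853
grip_force: 0.0
[[270.7, 0.0, 252.6], [0.0, 270.7, 190.6], [0.0, 0.0, 1.0]] [[0.001, -0.949, -0.315, 0.082], [1.0, 0.001, -0.0, -0.0], [0.0, -0.315, 0.949, 0.031], [0.0, 0.0, 0.0, 1.0]]
bar+ [395.36062747 126.33424637]
bar- [394.34249151 484.45405836]
c [394.77954424 330.72484339]
rim [182.66189193 150.46839908]
rim [212.51050083 353.76250496]
rim [576.56256111 354.6793934 ]
rim [607.49265269 151.63792668]
```

View pics/w0b.png

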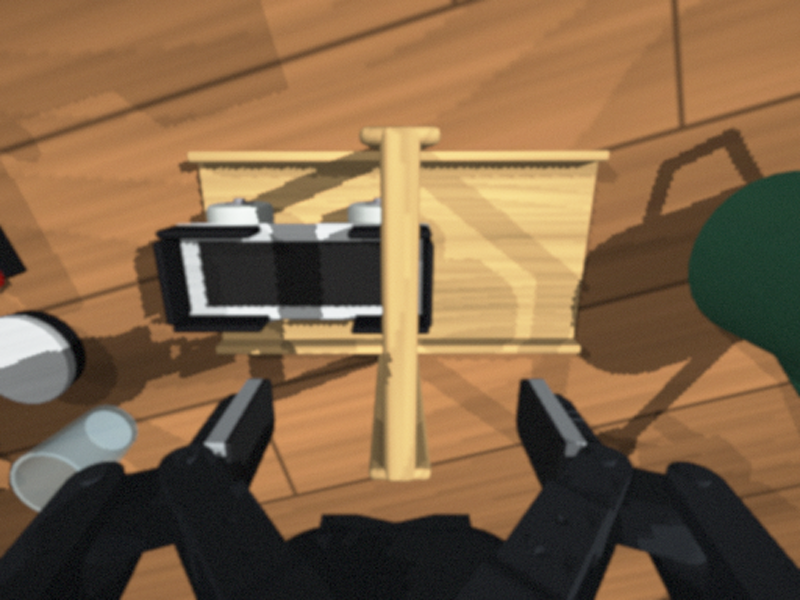

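The wrist view shows the bar at columns 400–401 (expected 395), from rows 128 to 479, so the tray lies about 2.7 mm further to its own −y. The skate spans columns 157–432, which puts it at about +0.070 m. I'll correct for this, descend and grip.

```bash
python3 -m inch '[[-0.03,-0.1,-0.3,0,0,0,1],[0,0,-0.6,0,0,0,1],[0,0,-0.6,0,0,0,1],[0,0,-0.6,0,0,0,1],[0,0,-0.6,0,0,0,1],[0,0,-0.45,0,0,0,1],[0,0,-0.23,0,0,0,1],[0,0,0,0,0,0,1]]' 110
cat >> h.py <<'E'
def skate(n=1,save=None):
    out=[]
    for i in range(n):
        s=env.read_state(); p=env.get_image('wrist')['pixels']
        if save and i==n-1: cv2.imwrite(f'pics/{save}.png',p[:,:,::-1])
        m=(p.max(2)<75)[140:215]; cnt=m.sum(0); c=np.where(cnt>25)[0]; c=c[(c>40)&(c<470)]
        if len(c)<10: print('no skate'); continue
        a,b=c.min(),c.max()+1; w=b-a; y=-((a+b)/2-252.6)/w*.186
        out.append((s['t'],y)); print('t %.2f a %d b %d y %.4f  tcp %s rot %s Fz %.1f'%(s['t'],a,b,y,np.round(s['tcp_pos'],4),np.round(s['tcp_rot'],2),s['ft_force'][2]))
    return out
E
python3 -c "
from h import *
skate(1,'w1')
a=cv2.imread('pics/w1.png');cv2.imwrite('pics/w1b.png',cv2.resize(a,(800,600),interpolation=cv2.INTER_CUBIC))"
```

```text
t: 2.4
tcp_pos: [0.5135, -0.3475, 0.3183]
tcp_rot: [-180.0, 0.1, -15.7]
ft_force: [-0.3, 0.3, -0.6]
gripper_width: 0.0858
grip_force: 0.0
t 2.40 a 41 b 284 y 0.0690  tcp [ 0.5135 -0.3475  0.3183] rot [-1.7995e+02  1.2000e-01 -1.5650e+01] Fz -0.6
```

View pics/w1b.png

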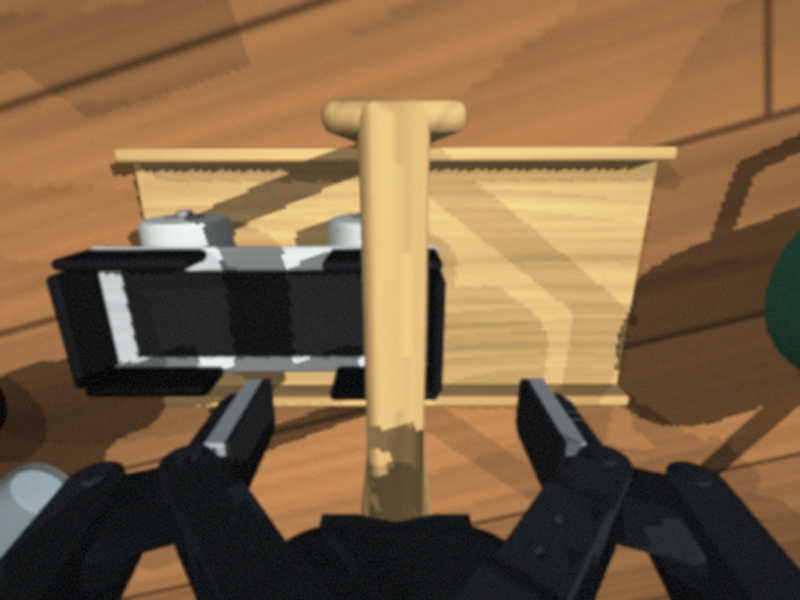

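The bar sits centred between the fingers at column 395, and the skate spans about 55–443. Closing now.

```bash
sed -i 's/c>40/c>5/' h.py; python3 -m inch '[[0,0,0,0,0,0,0],[0,0,0,0,0,0,0],[0,0,0,0,0,0,0],[0,0,0,0,0,0,0],[0,0,0,0,0,0,0],[0,0,0,0,0,0,0],[0,0,0,0,0,0,0],[0,0,0,0,0,0,0]]' 110; python3 -c "
from h import *
skate(1,'w2')
print(env.read_state()['moment'])"
```

```text
t: 3.12
tcp_pos: [0.5137, -0.3476, 0.3208]
tcp_rot: [180.0, -0.0, -15.6]
ft_force: [-0.8, 2.3, 5.9]
gripper_width: 0.0161
grip_force: 108.9
t 3.12 a 38 b 283 y 0.0699  tcp [ 0.5137 -0.3476  0.3208] rot [ 1.7999e+02 -3.0000e-02 -1.5640e+01] Fz 5.9
[0.29500848 0.24843577 0.11156611]
```

```bash
python3 -m inch '[[0,0,0.04,0.04,-0.011,0,0],[0,0,0.04,0.04,-0.011,0,0],[0,0,0.04,0.04,-0.011,0,0],[0,0,0.04,0.04,-0.011,0,0]]'; python3 -c "
from h import *
skate(3,'w3')
print(env.read_state()['moment'])"
```

```text
t: 3.5
tcp_pos: [0.5136, -0.3476, 0.3236]
tcp_rot: [-178.8, 0.1, -15.7]
ft_force: [-0.5, -0.3, -7.6]
gripper_width: 0.0163
grip_force: 107.4
t 3.50 a 47 b 291 y 0.0637  tcp [ 0.5136 -0.3476  0.3236] rot [-1.7881e+02  7.0000e-02 -1.5660e+01] Fz -7.6
t 3.55 a 48 b 293 y 0.0623  tcp [ 0.5136 -0.3476  0.3239] rot [-1.7878e+02  4.0000e-02 -1.5660e+01] Fz -7.5
t 3.60 a 50 b 294 y 0.0614  tcp [ 0.5136 -0.3476  0.3239] rot [-1.7882e+02  4.0000e-02 -1.5660e+01] Fz -7.5
[-0.29863188  0.0593436  -0.00299891]
```

```bash
python3 -m inch '[[0,0,0.1,0,0,0,0],[0,0,0.2,0,0,0,0],[0,0,0.2,0,0,0,0],[0,0,0.1,0,0,0,0]]'; python3 -c "
from h import *
skate(3)
print(env.read_state()['moment'])"
```

```text
t: 3.98
tcp_pos: [0.5137, -0.3476, 0.3404]
tcp_rot: [-178.9, -0.1, -15.7]
ft_force: [0.0, 0.6, -7.7]
gripper_width: 0.0165
grip_force: 107.5
t 3.98 a 80 b 409 y 0.0046  tcp [ 0.5137 -0.3476  0.3404] rot [-1.7888e+02 -5.0000e-02 -1.5650e+01] Fz -7.7
t 4.03 a 87 b 332 y 0.0327  tcp [ 0.5138 -0.3476  0.3407] rot [-1.7889e+02 -8.0000e-02 -1.5650e+01] Fz -7.1
t 4.08 a 94 b 339 y 0.0274  tcp [ 0.5137 -0.3476  0.3402] rot [-1.7888e+02 -7.0000e-02 -1.5650e+01] Fz -8.2
[-0.10034772 -0.00719834 -0.00293753]
```

```bash
sed -i 's/w=b-a; y=.*/w=b-a; y=-(((a+b)\/2 if abs(w-245)<7 else a+122.5)-252.6)\/245*.186/' h.py
python3 -m inch '[[0.058,0.205,0,-0.134,0.038,0,0],[0.058,0.205,0,-0.134,0.038,0,0],[0.058,0.205,0,-0.134,0.038,0,0],[0,0,0,0,0,0,0],[0,0,0,0,0,0,0],[0,0,0,0,0,0,0],[-0.043,-0.154,0,0.1,-0.028,0,0],[-0.043,-0.154,0,0.1,-0.028,0,0]]'; python3 -c "
from h import *
skate(4)
print(env.read_state()['moment'])"
```

```text
t: 4.8
tcp_pos: [0.5158, -0.3402, 0.3392]
tcp_rot: [179.8, 0.0, -15.6]
ft_force: [0.1, 0.2, -8.6]
gripper_width: 0.0163
grip_force: 107.5
t 4.80 a 168 b 418 y -0.0307  tcp [ 0.5158 -0.3402  0.3392] rot [ 1.7977e+02  1.0000e-02 -1.5640e+01] Fz -8.6
t 4.85 a 167 b 417 y -0.0299  tcp [ 0.5155 -0.3409  0.3391] rot [ 1.7982e+02  2.0000e-02 -1.5670e+01] Fz -8.1
t 4.90 a 166 b 417 y -0.0295  tcp [ 0.5156 -0.3408  0.3391] rot [ 1.7975e+02  2.0000e-02 -1.5700e+01] Fz -8.9
t 4.95 a 166 b 417 y -0.0295  tcp [ 0.5156 -0.3406  0.3391] rot [ 1.7972e+02  2.0000e-02 -1.5700e+01] Fz -8.3
[ 0.14133613 -0.01606469 -0.05316431]
```

```bash
cat > plan.py <<'E'
# usage: plan.py y v Dx Dy Dz Dyaw_deg nrows ; commanded state in st.json: theta, yaw(rad)
import sys,json,numpy as np
y,v,Dx,Dy,Dz,Dw=map(float,sys.argv[1:7]);N=int(sys.argv[7])
st=json.load(open('st.json'));th,w=st['th'],st['w'];Dw=np.radians(Dw)
dt=1/12;k=.16;L=.32;T=N*dt
f=lambda u:u-np.sin(2*np.pi*u)/2/np.pi
acc=lambda u:2*np.pi*np.sin(2*np.pi*u)/T**2
rows=[];err=np.zeros(6);th0=th;w0=w
for i in range(N):
    u0,u1=i/N,(i+1)/N;df=f(u1)-f(u0);w1=w+Dw*df;ey=np.array([-np.sin(w1),np.cos(w1)]);ex=np.array([ey[1],-ey[0]])
    a=acc((u0+u1)/2)*(np.array([Dx,Dy])@ey)
    ff=-(acc(min(u1,1))*(np.array([Dx,Dy])@ey))/9.81
    des=ff+k*y+(2.0*y+2.6*v)/8.53
    dth=np.clip(des-th,-.014,.014);thm=th+dth/2
    ar=-8.53*(thm-k*y)-.87*a
    y+=v*dt+ar*dt*dt/2;v+=ar*dt;th+=dth
    d=np.r_[np.array([Dx,Dy])*df-L*dth*ey,Dz*df]/.025
    r=np.r_[d,np.r_[dth*ex,w1-w]/.12]+err;q=np.round(r,3);err=r-q;rows.append([float(x) for x in q]+[0]);w=w1
for i in range(0,N,8):print(json.dumps(rows[i:i+8],separators=(',',':')))
print('end y %.4f v %.4f th %.4f'%(y,v,th))
json.dump(dict(th=th,w=w),open('st.json','w'))
E
echo '{"th":-0.0053,"w":-0.2731}'>st.json; python3 plan.py -.0295 .0 0 0 .1 0 16
```

```text
[[0.022,0.078,0.006,-0.051,0.014,0.0,0],[-0.003,-0.01,0.044,0.007,-0.002,0.0,0],[-0.006,-0.02,0.112,0.013,-0.003,0.0,0],[-0.005,-0.018,0.201,0.011,-0.004,0.0,0],[-0.004,-0.016,0.299,0.011,-0.002,0.0,0],[-0.004,-0.013,0.388,0.008,-0.003,0.0,0],[-0.003,-0.011,0.456,0.008,-0.002,0.0,0],[-0.003,-0.01,0.494,0.006,-0.002,0.0,0]]
[[-0.002,-0.008,0.494,0.005,-0.001,0.0,0],[-0.002,-0.007,0.456,0.005,-0.001,0.0,0],[-0.002,-0.006,0.388,0.004,-0.002,0.0,0],[-0.001,-0.005,0.299,0.003,-0.0,0.0,0],[-0.001,-0.004,0.201,0.003,-0.001,0.0,0],[-0.001,-0.004,0.112,0.002,-0.001,0.0,0],[-0.001,-0.003,0.044,0.002,-0.0,0.0,0],[-0.001,-0.002,0.006,0.001,-0.001,0.0,0]]
end y -0.0109 v 0.0129 th -0.0005
```

```bash
python3 -m inch '[[0.022,0.078,0.006,-0.051,0.014,0,0],[-0.003,-0.01,0.044,0.007,-0.002,0,0],[-0.006,-0.02,0.112,0.013,-0.003,0,0],[-0.005,-0.018,0.2,0.011,-0.004,0,0],[-0.004,-0.016,0.3,0.011,-0.002,0,0],[-0.004,-0.013,0.388,0.008,-0.003,0,0],[-0.003,-0.011,0.456,0.008,-0.002,0,0],[-0.003,-0.01,0.494,0.006,-0.002,0,0]]'; python3 -m inch '[[-0.002,-0.008,0.494,0.005,-0.001,0,0],[-0.002,-0.007,0.456,0.005,-0.001,0,0],[-0.002,-0.006,0.388,0.004,-0.002,0,0],[-0.001,-0.005,0.3,0.003,0,0,0],[-0.001,-0.004,0.2,0.003,-0.001,0,0],[-0.001,-0.004,0.112,0.002,-0.001,0,0],[-0.001,-0.003,0.044,0.002,0,0,0],[-0.001,-0.002,0.006,0.001,-0.001,0,0]]'; python3 -c "
from h import *
skate(4)"
```

```text
t: 5.67
tcp_pos: [0.5157, -0.3404, 0.3907]
tcp_rot: [179.8, -0.0, -15.7]
ft_force: [-0.3, 0.1, -8.2]
gripper_width: 0.0166
grip_force: 107.5
t: 6.33
tcp_pos: [0.5154, -0.3414, 0.4389]
tcp_rot: [180.0, 0.0, -15.7]
ft_force: [-0.2, -0.7, -8.2]
gripper_width: 0.0167
grip_force: 107.5
t 6.33 a 99 b 470 y 0.0236  tcp [ 0.5154 -0.3414  0.4389] rot [ 1.7998e+02  4.0000e-02 -1.5650e+01] Fz -8.2
t 6.38 a 96 b 470 y 0.0259  tcp [ 0.5154 -0.3414  0.4387] rot [ 1.7998e+02  4.0000e-02 -1.5650e+01] Fz -8.4
t 6.43 a 93 b 470 y 0.0282  tcp [ 0.5154 -0.3414  0.4386] rot [ 1.7998e+02  5.0000e-02 -1.5650e+01] Fz -8.4
t 6.48 a 90 b 470 y 0.0304  tcp [ 0.5155 -0.3414  0.4386] rot [ 1.7998e+02  5.0000e-02 -1.5650e+01] Fz -8.2
```

```bash
cat > fit.py <<'E'
import numpy as np
from scipy.optimize import least_squares
tt=[3.15];th=[0.]
def add(dur,d): tt.append(tt[-1]+dur);th.append(th[-1]+d)
for _ in range(4):add(1/12,.0415*.12)
add(.15,0)
for _ in range(4):add(1/12,0)
add(.15,0)
for _ in range(3):add(1/12,-.0167)
for _ in range(3):add(1/12,0)
for _ in range(2):add(1/12,.01247)
add(.2,0)
for d in(-51,7,13,11,11,8,8,6,5,5,4,3,3,2,2,1):add(1/12,d*1e-3*.12*1.038)
add(.2,0)
print(tt[-1])
# board shift along y: s(t): only phase1 uncompensated: ds=.32*dth
obs=[(3.50,.0637),(3.55,.0623),(3.60,.0614),(3.98,.0370),(4.03,.0327),(4.08,.0274),(4.80,-.0300),(4.85,-.0292),(4.90,-.0288),(4.95,-.0288),(6.33,.0236),(6.38,.0259),(6.43,.0282),(6.48,.0304)]
def sim(p):
    k,b,lag,y,v=p;t=3.5;h=.01;r=[];i=0
    for to,yo in obs:
        while t<to-1e-6:
            a=-8.53*(np.interp(t-lag,tt,th)-k*y+b);v+=a*h;y+=v*h;t+=h
        r.append(y-yo)
    return np.array(r)
s=least_squares(sim,[.1,0,.05,.0637,-.02]);print(s.x,np.round(s.fun*1e3,1))
for k in(0,.16):
    s=least_squares(lambda p:sim([k,*p]),[0,.05,.0637,-.02]);print(k,s.x,np.round(s.fun*1e3,1))
E
python3 fit.py
```

```text
6.516666666666661
[-0.03096705 -0.00024235 -0.01941927  0.06329117 -0.00870393] [-0.4  0.3  0.   0.6 -0.2 -0.4  1.5  0.2 -0.6 -0.9 -0.7 -0.3  0.2  0.7]
0 [-0.00069008  0.0008516   0.06352046 -0.01428683] [-0.2  0.3 -0.2  0.4 -0.2 -0.2  1.5  0.2 -0.6 -0.8 -1.  -0.4  0.3  1. ]
0.16 [-0.00313488  0.11976829  0.06476774 -0.04591585] [ 1.1  0.2 -1.3 -0.7 -0.4  0.7  1.5  0.3 -0.3 -0.3 -2.4 -1.   0.5  2.3]
```

The fit gives negligible tipping (k≈0), a bias of about −0.0006 rad and no lag. I'll update the planner and start the transport.

```bash
sed -i 's/k=.16;/k=0.;b=-.0006;/; s/des=ff+k\*y/des=ff-b+k*y/; s/(thm-k\*y)/(thm+b-k*y)/' plan.py; cp st.json st_bak.json; python3 plan.py .0325 .045 .005 .1 0 2.5 16
```

```text
[[-0.031,-0.104,0.0,0.072,-0.02,0.001,0],[0.047,0.201,0.0,-0.103,0.029,0.004,0],[0.045,0.255,0.0,-0.093,0.025,0.01,0],[0.032,0.281,0.0,-0.051,0.015,0.018,0],[0.016,0.304,0.0,-0.004,0.001,0.027,0],[0.003,0.325,0.0,0.041,-0.011,0.035,0],[-0.008,0.341,0.0,0.075,-0.02,0.042,0],[-0.013,0.346,0.0,0.096,-0.025,0.045,0]]
[[-0.013,0.341,0.0,0.099,-0.025,0.045,0],[-0.01,0.325,0.0,0.086,-0.021,0.041,0],[-0.002,0.3,0.0,0.057,-0.013,0.035,0],[0.008,0.27,0.0,0.019,-0.005,0.028,0],[0.019,0.239,0.0,-0.024,0.006,0.018,0],[0.029,0.21,0.0,-0.064,0.015,0.01,0],[0.036,0.189,0.0,-0.095,0.022,0.004,0],[0.04,0.177,0.0,-0.111,0.026,0.001,0]]
end y 0.0206 v -0.0199 th -0.0005
```

```bash
python3 -m inch '[[-0.031,-0.104,0,0.072,-0.02,0.001,0],[0.047,0.2,0,-0.103,0.029,0.004,0],[0.045,0.255,0,-0.093,0.025,0.01,0],[0.032,0.28,0,-0.051,0.015,0.018,0],[0.016,0.304,0,-0.004,0.001,0.027,0],[0.003,0.325,0,0.041,-0.011,0.035,0],[-0.008,0.341,0,0.075,-0.02,0.042,0],[-0.013,0.346,0,0.096,-0.025,0.045,0]]'; python3 -m inch '[[-0.013,0.341,0,0.099,-0.025,0.045,0],[-0.01,0.325,0,0.086,-0.021,0.041,0],[-0.002,0.3,0,0.057,-0.013,0.035,0],[0.008,0.27,0,0.019,-0.005,0.028,0],[0.019,0.239,0,-0.024,0.006,0.018,0],[0.029,0.21,0,-0.064,0.015,0.01,0],[0.036,0.189,0,-0.095,0.022,0.004,0],[0.04,0.177,0,-0.111,0.026,0.001,0]]'; python3 -c "
from h import *
skate(4)"
```

```text
t: 7.2
tcp_pos: [0.5177, -0.2916, 0.4393]
tcp_rot: [-179.7, 0.0, -14.3]
ft_force: [-0.8, -1.0, -9.1]
gripper_width: 0.0164
grip_force: 107.6
t: 7.87
tcp_pos: [0.5205, -0.241, 0.4392]
tcp_rot: [179.9, 0.0, -13.2]
ft_force: [0.0, -0.6, -8.8]
gripper_width: 0.0163
grip_force: 107.6
t 7.87 a 97 b 344 y 0.0244  tcp [ 0.5205 -0.241   0.4392] rot [ 1.7989e+02  2.0000e-02 -1.3150e+01] Fz -8.8
t 7.92 a 98 b 345 y 0.0236  tcp [ 0.5206 -0.2405  0.4392] rot [ 1.7984e+02  1.0000e-02 -1.3130e+01] Fz -8.4
t 7.97 a 99 b 346 y 0.0229  tcp [ 0.5206 -0.2408  0.4392] rot [ 1.7991e+02  1.0000e-02 -1.3110e+01] Fz -7.4
t 8.02 a 99 b 346 y 0.0229  tcp [ 0.5205 -0.2411  0.4392] rot [ 1.7995e+02  2.0000e-02 -1.3120e+01] Fz -8.1
```

```bash
python3 plan.py .0222 -.012 .0093 .19 0 5 24
```

```text
[[0.015,0.067,0.0,-0.041,0.01,0.0,0],[0.023,0.119,0.0,-0.062,0.014,0.003,0],[0.023,0.151,0.0,-0.055,0.013,0.006,0],[0.021,0.19,0.0,-0.042,0.01,0.012,0],[0.02,0.239,0.0,-0.028,0.006,0.019,0],[0.017,0.292,0.0,-0.011,0.002,0.026,0],[0.015,0.349,0.0,0.006,-0.001,0.034,0],[0.014,0.402,0.0,0.022,-0.005,0.042,0]]
[[0.013,0.451,0.0,0.038,-0.008,0.049,0],[0.012,0.49,0.0,0.05,-0.01,0.054,0],[0.012,0.518,0.0,0.059,-0.011,0.058,0],[0.013,0.532,0.0,0.064,-0.012,0.061,0],[0.013,0.53,0.0,0.065,-0.012,0.06,0],[0.013,0.516,0.0,0.06,-0.011,0.058,0],[0.015,0.486,0.0,0.053,-0.008,0.054,0],[0.015,0.447,0.0,0.04,-0.007,0.049,0]]
[[0.015,0.398,0.0,0.026,-0.004,0.042,0],[0.015,0.343,0.0,0.01,-0.001,0.034,0],[0.015,0.287,0.0,-0.008,0.001,0.027,0],[0.015,0.233,0.0,-0.024,0.003,0.018,0],[0.015,0.184,0.0,-0.039,0.006,0.012,0],[0.015,0.145,0.0,-0.051,0.007,0.006,0],[0.014,0.117,0.0,-0.06,0.009,0.003,0],[0.014,0.103,0.0,-0.065,0.009,0.0,0]]
end y 0.0028 v -0.0030 th 0.0003
```

```bash
python3 -m inch '[[0.015,0.067,0,-0.041,0.01,0,0],[0.023,0.119,0,-0.062,0.014,0.003,0],[0.023,0.151,0,-0.055,0.013,0.006,0],[0.021,0.19,0,-0.042,0.01,0.012,0],[0.02,0.239,0,-0.028,0.006,0.019,0],[0.017,0.292,0,-0.011,0.002,0.026,0],[0.015,0.349,0,0.006,-0.001,0.034,0],[0.014,0.402,0,0.022,-0.005,0.042,0]]'; python3 -m inch '[[0.013,0.451,0,0.038,-0.008,0.049,0],[0.012,0.49,0,0.05,-0.01,0.054,0],[0.012,0.518,0,0.059,-0.011,0.058,0],[0.013,0.532,0,0.064,-0.012,0.061,0],[0.013,0.53,0,0.065,-0.012,0.06,0],[0.013,0.516,0,0.06,-0.011,0.058,0],[0.015,0.486,0,0.053,-0.008,0.054,0],[0.015,0.447,0,0.04,-0.007,0.049,0]]'; python3 -m inch '[[0.015,0.398,0,0.026,-0.004,0.042,0],[0.015,0.343,0,0.01,-0.001,0.034,0],[0.015,0.287,0,-0.008,0.001,0.027,0],[0.015,0.233,0,-0.024,0.003,0.018,0],[0.015,0.184,0,-0.039,0.006,0.012,0],[0.015,0.145,0,-0.051,0.007,0.006,0],[0.014,0.117,0,-0.06,0.009,0.003,0],[0.014,0.103,0,-0.065,0.009,0,0]]'; python3 -c "
from h import *
skate(4)"
```

```text
t: 8.73
tcp_pos: [0.5241, -0.1953, 0.4392]
tcp_rot: [178.5, 0.0, -12.1]
ft_force: [-0.1, -0.9, -8.9]
gripper_width: 0.0166
grip_force: 107.6
t: 9.4
tcp_pos: [0.5267, -0.0956, 0.4393]
tcp_rot: [-178.5, 0.0, -9.1]
ft_force: [0.5, 0.4, -8.3]
gripper_width: 0.0164
grip_force: 107.5
t: 10.07
tcp_pos: [0.5297, -0.0516, 0.4392]
tcp_rot: [180.0, 0.0, -8.2]
ft_force: [-0.3, -0.8, -7.7]
gripper_width: 0.0162
grip_force: 107.6
t 10.07 a 97 b 343 y 0.0247  tcp [ 0.5297 -0.0516  0.4392] rot [ 1.7996e+02  3.0000e-02 -8.1600e+00] Fz -7.7
t 10.12 a 97 b 343 y 0.0247  tcp [ 0.5298 -0.0513  0.4392] rot [ 1.7994e+02  3.0000e-02 -8.1500e+00] Fz -8.3
t 10.17 a 96 b 342 y 0.0255  tcp [ 0.5297 -0.0515  0.4392] rot [ 1.7998e+02  3.0000e-02 -8.1400e+00] Fz -8.1
t 10.22 a 96 b 342 y 0.0255  tcp [ 0.5297 -0.0517  0.4392] rot [-1.80e+02  3.00e-02 -8.15e+00] Fz -7.3
```

```bash
sed -i 's/b=-.0006/b=-.0011/' plan.py; python3 plan.py .0258 .005 .0093 .195 0 5 24
```

```text
[[-0.0,-0.0,0.0,0.002,-0.0,0.0,0],[0.016,0.129,0.0,-0.067,0.009,0.003,0],[0.017,0.17,0.0,-0.066,0.01,0.006,0],[0.018,0.209,0.0,-0.053,0.007,0.012,0],[0.017,0.256,0.0,-0.036,0.005,0.019,0],[0.017,0.309,0.0,-0.017,0.002,0.026,0],[0.017,0.364,0.0,0.002,0.0,0.034,0],[0.018,0.417,0.0,0.021,-0.002,0.042,0]]
[[0.018,0.466,0.0,0.036,-0.005,0.049,0],[0.019,0.505,0.0,0.051,-0.006,0.054,0],[0.02,0.532,0.0,0.06,-0.006,0.058,0],[0.021,0.545,0.0,0.065,-0.006,0.061,0],[0.021,0.545,0.0,0.067,-0.007,0.06,0],[0.022,0.529,0.0,0.062,-0.005,0.058,0],[0.021,0.499,0.0,0.054,-0.004,0.054,0],[0.02,0.458,0.0,0.042,-0.003,0.049,0]]
[[0.019,0.409,0.0,0.026,-0.002,0.042,0],[0.017,0.352,0.0,0.01,-0.0,0.034,0],[0.014,0.295,0.0,-0.008,0.0,0.027,0],[0.012,0.24,0.0,-0.026,0.002,0.018,0],[0.009,0.19,0.0,-0.04,0.002,0.012,0],[0.008,0.15,0.0,-0.054,0.003,0.006,0],[0.007,0.121,0.0,-0.062,0.003,0.003,0],[0.005,0.107,0.0,-0.067,0.004,0.0,0]]
end y 0.0049 v -0.0056 th 0.0005
```

```bash
python3 -m inch '[[0,0,0,0.002,0,0,0],[0.016,0.129,0,-0.067,0.009,0.003,0],[0.017,0.17,0,-0.066,0.01,0.006,0],[0.018,0.209,0,-0.053,0.007,0.012,0],[0.017,0.256,0,-0.036,0.005,0.019,0],[0.017,0.309,0,-0.017,0.002,0.026,0],[0.017,0.364,0,0.002,0,0.034,0],[0.018,0.417,0,0.021,-0.002,0.042,0]]'; python3 -m inch '[[0.018,0.466,0,0.036,-0.005,0.049,0],[0.019,0.505,0,0.051,-0.006,0.054,0],[0.02,0.532,0,0.06,-0.006,0.058,0],[0.021,0.545,0,0.065,-0.006,0.061,0],[0.021,0.545,0,0.067,-0.007,0.06,0],[0.022,0.529,0,0.062,-0.005,0.058,0],[0.021,0.499,0,0.054,-0.004,0.054,0],[0.02,0.458,0,0.042,-0.003,0.049,0]]'; python3 -m inch '[[0.019,0.409,0,0.026,-0.002,0.042,0],[0.017,0.352,0,0.01,0,0.034,0],[0.014,0.295,0,-0.008,0,0.027,0],[0.012,0.24,0,-0.026,0.002,0.018,0],[0.009,0.19,0,-0.04,0.002,0.012,0],[0.008,0.15,0,-0.054,0.003,0.006,0],[0.007,0.121,0,-0.062,0.003,0.003,0],[0.005,0.107,0,-0.067,0.004,0,0]]'; python3 -c "
from h import *
skate(4)"
```

```text
t: 10.93
tcp_pos: [0.5327, -0.0044, 0.4392]
tcp_rot: [178.5, 0.0, -7.1]
ft_force: [-0.3, -0.8, -9.2]
gripper_width: 0.0163
grip_force: 107.6
t: 11.6
tcp_pos: [0.5367, 0.098, 0.4392]
tcp_rot: [-178.4, 0.0, -4.1]
ft_force: [0.2, 0.3, -8.4]
gripper_width: 0.0163
grip_force: 107.6
t: 12.27
tcp_pos: [0.539, 0.1433, 0.4392]
tcp_rot: [180.0, 0.0, -3.2]
ft_force: [0.1, -0.4, -8.2]
gripper_width: 0.0163
grip_force: 107.6
t 12.27 a 113 b 359 y 0.0126  tcp [0.539  0.1433 0.4392] rot [ 1.7997e+02  3.0000e-02 -3.1600e+00] Fz -8.2
t 12.32 a 113 b 360 y 0.0122  tcp [0.539  0.1436 0.4392] rot [ 1.7995e+02  4.0000e-02 -3.1600e+00] Fz -7.3
t 12.37 a 114 b 360 y 0.0118  tcp [0.539  0.1434 0.4392] rot [ 1.7999e+02  4.0000e-02 -3.1400e+00] Fz -7.7
t 12.42 a 113 b 360 y 0.0122  tcp [0.539  0.1432 0.4392] rot [-1.7998e+02  4.0000e-02 -3.1500e+00] Fz -7.4
```

```bash
python3 plan.py .0115 -.003 .009 .199 0 5.05 24
```

```text
[[0.004,0.079,0.0,-0.049,0.003,0.0,0],[0.007,0.127,0.0,-0.066,0.003,0.003,0],[0.008,0.16,0.0,-0.059,0.003,0.006,0],[0.01,0.201,0.0,-0.045,0.003,0.012,0],[0.011,0.25,0.0,-0.03,0.001,0.019,0],[0.014,0.306,0.0,-0.012,0.001,0.027,0],[0.017,0.364,0.0,0.007,-0.0,0.034,0],[0.019,0.42,0.0,0.025,-0.001,0.043,0]]
[[0.022,0.47,0.0,0.042,-0.002,0.049,0],[0.025,0.511,0.0,0.054,-0.001,0.055,0],[0.027,0.539,0.0,0.064,-0.001,0.058,0],[0.028,0.554,0.0,0.068,-0.001,0.061,0],[0.03,0.554,0.0,0.069,-0.0,0.061,0],[0.029,0.538,0.0,0.064,0.0,0.059,0],[0.028,0.509,0.0,0.056,0.001,0.055,0],[0.025,0.468,0.0,0.043,0.0,0.049,0]]
[[0.021,0.416,0.0,0.027,0.001,0.042,0],[0.018,0.36,0.0,0.009,0.0,0.035,0],[0.012,0.302,0.0,-0.008,-0.0,0.026,0],[0.009,0.245,0.0,-0.026,-0.001,0.019,0],[0.003,0.194,0.0,-0.042,-0.001,0.012,0],[0.001,0.153,0.0,-0.054,-0.002,0.007,0],[-0.002,0.124,0.0,-0.064,-0.002,0.002,0],[-0.004,0.109,0.0,-0.068,-0.002,0.0,0]]
end y 0.0018 v -0.0016 th 0.0010
```

```bash
python3 -m inch '[[0.004,0.079,0,-0.049,0.003,0,0],[0.007,0.127,0,-0.066,0.003,0.003,0],[0.008,0.16,0,-0.059,0.003,0.006,0],[0.01,0.2,0,-0.045,0.003,0.012,0],[0.011,0.25,0,-0.03,0.001,0.019,0],[0.014,0.306,0,-0.012,0.001,0.027,0],[0.017,0.364,0,0.007,0,0.034,0],[0.019,0.42,0,0.025,-0.001,0.043,0]]'; python3 -m inch '[[0.022,0.47,0,0.042,-0.002,0.049,0],[0.025,0.511,0,0.054,-0.001,0.055,0],[0.027,0.539,0,0.064,-0.001,0.058,0],[0.028,0.554,0,0.068,-0.001,0.061,0],[0.03,0.554,0,0.069,0,0.061,0],[0.029,0.538,0,0.064,0,0.059,0],[0.028,0.509,0,0.056,0.001,0.055,0],[0.025,0.468,0,0.043,0,0.049,0]]'; python3 -m inch '[[0.021,0.416,0,0.027,0.001,0.042,0],[0.018,0.36,0,0.009,0,0.035,0],[0.012,0.302,0,-0.008,0,0.026,0],[0.009,0.245,0,-0.026,-0.001,0.019,0],[0.003,0.194,0,-0.042,-0.001,0.012,0],[0.001,0.153,0,-0.054,-0.002,0.007,0],[-0.002,0.124,0,-0.064,-0.002,0.002,0],[-0.004,0.109,0,-0.068,-0.002,0,0]]'; python3 -c "
from h import *
skate(4)
snap('wrist','w5')
c=cam('w5')
a=np.radians(1.9);ex=np.array([np.cos(a),np.sin(a),0]);ey=np.array([-np.sin(a),np.cos(a),0])
for x,y in((.1255,.19),(.1255,-.19),(-.1255,-.19),(-.1255,.19)):print(proj(c,np.array([.5485,.3423,.06])+x*ex+y*ey)*1.5625)
a=cv2.imread('pics/w5.png');cv2.imwrite('pics/w5b.png',cv2.resize(a,(800,600),interpolation=cv2.INTER_CUBIC))
"
```

```text
t: 13.13
tcp_pos: [0.5413, 0.1918, 0.4392]
tcp_rot: [178.5, 0.0, -2.1]
ft_force: [0.5, 0.2, -8.3]
gripper_width: 0.0167
grip_force: 107.6
t: 13.8
tcp_pos: [0.5466, 0.2959, 0.4391]
tcp_rot: [-178.4, 0.1, 1.0]
ft_force: [0.6, -0.2, -7.9]
gripper_width: 0.0162
grip_force: 107.6
t: 14.47
tcp_pos: [0.5481, 0.3421, 0.4392]
tcp_rot: [-180.0, 0.0, 1.9]
ft_force: [-0.8, 0.3, -8.2]
gripper_width: 0.0164
grip_force: 107.6
t 14.47 a 6 b 444 y 0.0942  tcp [0.5481 0.3421 0.4392] rot [-1.7999e+02  5.0000e-02  1.8800e+00] Fz -8.2
t 14.52 a 6 b 443 y 0.0942  tcp [0.548  0.3424 0.4392] rot [1.7997e+02 6.0000e-02 1.8900e+00] Fz -9.0
t 14.57 a 6 b 443 y 0.0942  tcp [0.548  0.3422 0.4392] rot [-1.7998e+02  6.0000e-02  1.9000e+00] Fz -8.3
t 14.62 a 6 b 444 y 0.0942  tcp [0.548  0.342  0.4392] rot [-1.7996e+02  5.0000e-02  1.9000e+00] Fz -7.6
[141.11903267  94.60792763]
[648.60804561  94.9977463 ]
[597.58115344 390.19254683]
[191.5822445  389.59043776]
```

View pics/w5b.png

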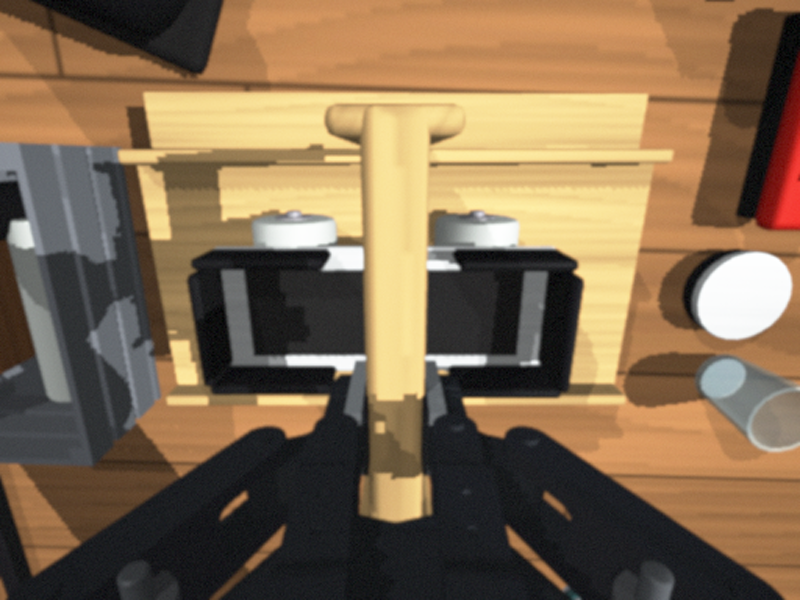

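The tray hangs square over the riser. The riser's far edge is at row 93 with corners at columns 144 and 648, within 1–3 px of the prediction. The skate spans about 193–580, so it is near centre. The detector was picking up the crate, so I'll narrow its window and measure again.

```bash
sed -i 's/(c>5)&(c<470)/(c>105)\&(c<410)/' h.py; python3 -c "
from h import *
o=np.array(skate(4));print(np.polyfit(o[:,0],o[:,1],1)[0])"; cp st.json st_c.json; python3 -c "
import h,json"
```

```text
t 14.72 a 123 b 369 y 0.0050  tcp [0.5481 0.3418 0.4392] rot [-1.7994e+02  5.0000e-02  1.8900e+00] Fz -8.3
t 14.77 a 123 b 370 y 0.0046  tcp [0.5481 0.3418 0.4393] rot [-1.7994e+02  5.0000e-02  1.8800e+00] Fz -7.2
t 14.82 a 124 b 370 y 0.0043  tcp [0.5481 0.3418 0.4393] rot [-1.7994e+02  5.0000e-02  1.8800e+00] Fz -8.3
t 14.87 a 124 b 370 y 0.0043  tcp [0.5481 0.3418 0.4393] rot [-1.7994e+02  4.0000e-02  1.8800e+00] Fz -8.9
-0.005314285714285622
```

```bash
python3 plan.py .004 -.005 0 0 -.053 0 16
```

```text
[[-0.0,0.007,-0.003,-0.004,-0.0,0.0,0],[-0.0,0.0,-0.023,-0.001,-0.0,0.0,0],[-0.0,-0.0,-0.06,0.001,-0.0,0.0,0],[-0.0,-0.001,-0.107,0.0,-0.0,0.0,0],[-0.0,-0.001,-0.158,0.0,-0.0,0.0,0],[-0.0,-0.0,-0.205,0.001,-0.0,0.0,0],[-0.0,-0.001,-0.242,0.0,-0.0,0.0,0],[-0.0,-0.0,-0.262,0.0,-0.0,0.0,0]]
[[-0.0,-0.001,-0.262,0.001,-0.0,0.0,0],[-0.0,0.0,-0.242,0.0,-0.0,0.0,0],[-0.0,-0.0,-0.205,0.0,-0.0,0.0,0],[-0.0,-0.001,-0.158,0.001,-0.0,0.0,0],[-0.0,-0.0,-0.107,-0.0,-0.0,0.0,0],[-0.0,-0.0,-0.06,-0.0,-0.0,0.0,0],[-0.0,-0.001,-0.023,0.0,-0.0,0.0,0],[-0.0,0.0,-0.003,0.0,-0.0,0.0,0]]
end y 0.0006 v -0.0009 th 0.0009
```

```bash
python3 -m inch '[[0,0.007,-0.003,-0.004,0,0,0],[0,0,-0.023,0,0,0,0],[0,0,-0.06,0,0,0,0],[0,0,-0.107,0,0,0,0],[0,0,-0.158,0,0,0,0],[0,0,-0.205,0.001,0,0,0],[0,0,-0.242,0,0,0,0],[0,0,-0.262,0,0,0,0]]'; python3 -m inch '[[0,0,-0.262,0,0,0,0],[0,0,-0.242,0,0,0,0],[0,0,-0.205,0,0,0,0],[0,0,-0.158,0,0,0,0],[0,0,-0.107,0,0,0,0],[0,0,-0.06,0,0,0,0],[0,0,-0.023,0,0,0,0],[0,0,-0.003,0,0,0,0]]'; python3 -c "
from h import *
o=np.array(skate(4));print(np.polyfit(o[:,0],o[:,1],1)[0])"
```

```text
t: 15.58
tcp_pos: [0.548, 0.3422, 0.4119]
tcp_rot: [-180.0, 0.1, 1.9]
ft_force: [0.1, -0.6, -9.5]
gripper_width: 0.0164
grip_force: 107.5
t: 16.25
tcp_pos: [0.5481, 0.3422, 0.3863]
tcp_rot: [-180.0, 0.0, 1.9]
ft_force: [0.7, 0.3, -7.8]
gripper_width: 0.0166
grip_force: 107.5
t 16.25 a 125 b 372 y 0.0031  tcp [0.5481 0.3422 0.3863] rot [-1.7996e+02  4.0000e-02  1.8900e+00] Fz -7.8
t 16.30 a 125 b 372 y 0.0031  tcp [0.5481 0.3422 0.3865] rot [-1.7995e+02  4.0000e-02  1.8900e+00] Fz -9.1
t 16.35 a 125 b 372 y 0.0031  tcp [0.5481 0.3422 0.3865] rot [-1.7995e+02  3.0000e-02  1.8900e+00] Fz -8.1
t 16.40 a 125 b 372 y 0.0031  tcp [0.5481 0.3422 0.3865] rot [-1.7995e+02  3.0000e-02  1.8900e+00] Fz -8.7
6.455583019704757e-18
```

```bash
python3 -m inch '[[0,0,-0.02,0,0,0,0],[0,0,-0.04,0,0,0,0],[0,0,-0.04,0,0,0,0],[0,0,-0.04,0,0,0,0],[0,0,-0.03,0,0,0,0],[0,0,-0.02,0,0,0,0],[0,0,-0.01,0,0,0,0]]'; python3 -c "
from h import *
o=np.array(skate(4));print(np.polyfit(o[:,0],o[:,1],1)[0],env.read_state()['moment'])"
```

```text
t: 17.03
tcp_pos: [0.548, 0.3422, 0.3811]
tcp_rot: [-180.0, 0.1, 1.9]
ft_force: [-0.4, 0.6, -7.8]
gripper_width: 0.0168
grip_force: 107.5
t 17.03 a 125 b 372 y 0.0031  tcp [0.548  0.3422 0.3811] rot [-1.7997e+02  6.0000e-02  1.8900e+00] Fz -7.8
t 17.08 a 125 b 372 y 0.0031  tcp [0.548  0.3422 0.3811] rot [-1.7997e+02  6.0000e-02  1.8900e+00] Fz -8.3
t 17.13 a 125 b 372 y 0.0031  tcp [0.548  0.3422 0.3812] rot [-1.7997e+02  6.0000e-02  1.9000e+00] Fz -8.1
t 17.18 a 125 b 372 y 0.0031  tcp [0.548  0.3422 0.3812] rot [-1.7996e+02  5.0000e-02  1.8900e+00] Fz -8.4
7.743952227688551e-19 [-0.00633637  0.00244497  0.08243762]
```

Not touching yet, and the skate is at rest. Lowering in sub-millimetre steps.

```bash
python3 -m inch '[[0,0,-0.02,0,0,0,0],[0,0,-0.02,0,0,0,0],[0,0,0,0,0,0,0]]'; python3 -m inch '[[0,0,-0.02,0,0,0,0],[0,0,-0.02,0,0,0,0],[0,0,0,0,0,0,0]]';  python3 -c "
from h import *
o=np.array(skate(2));print(env.read_state()['moment'])"
```

```text
t: 17.48
tcp_pos: [0.548, 0.3421, 0.3808]
tcp_rot: [-180.0, 0.0, 1.9]
ft_force: [-2.1, -1.5, -0.9]
gripper_width: 0.0166
grip_force: 108.4
t: 17.73
tcp_pos: [0.5479, 0.3421, 0.3808]
tcp_rot: [-179.9, -0.0, 1.9]
ft_force: [-5.9, -2.9, 6.0]
gripper_width: 0.0164
grip_force: 109.7
t 17.73 a 125 b 372 y 0.0031  tcp [0.5479 0.3421 0.3808] rot [-1.7993e+02 -1.0000e-02  1.9000e+00] Fz 6.0
t 17.78 a 125 b 372 y 0.0031  tcp [0.5479 0.3421 0.3808] rot [-1.7993e+02 -2.0000e-02  1.8900e+00] Fz 7.0
[-0.62554073  0.98913323  0.04582699]
```

```bash
python3 -m inch '[[0,0,0.02,0,0,0,0],[0,0,0,0,0,0,0],[0,0,0,0,0,0,0]]' 20; python3 -m inch '[[0,0,0,0,0,0,0.25],[0,0,0,0,0,0,0.3],[0,0,0,0,0,0,0.4],[0,0,0,0,0,0,0.5],[0,0,0,0,0,0,0.6],[0,0,0,0,0,0,0.8],[0,0,0,0,0,0,1],[0,0,0,0,0,0,1]]';  python3 -c "
from h import *
o=np.array(skate(3));print(env.read_state()['moment'])"
```

```text
t: 18.08
tcp_pos: [0.548, 0.3421, 0.3808]
tcp_rot: [-179.9, 0.0, 1.9]
ft_force: [-5.4, -2.1, 5.7]
gripper_width: 0.0165
grip_force: 109.5
t: 18.75
tcp_pos: [0.5481, 0.3422, 0.3797]
tcp_rot: [-180.0, 0.0, 1.9]
ft_force: [-0.5, 0.0, 0.2]
gripper_width: 0.0841
grip_force: 0.0
t 18.75 a 124 b 372 y 0.0035  tcp [0.5481 0.3422 0.3797] rot [-1.7996e+02  5.0000e-02  1.8900e+00] Fz 0.2
t 18.80 a 124 b 372 y 0.0035  tcp [0.5481 0.3422 0.3797] rot [-1.7996e+02  5.0000e-02  1.8900e+00] Fz -0.1
t 18.85 a 124 b 372 y 0.0035  tcp [0.5481 0.3422 0.3797] rot [-1.7996e+02  5.0000e-02  1.8900e+00] Fz -0.3
[-0.02330613  0.02862192 -0.03935306]
```

Released cleanly and the skate stays still. Backing straight up and looking again.

```bash
python3 -m inch '[[0,0,0.1,0,0,0,1],[0,0,0.3,0,0,0,1],[0,0,0.5,0,0,0,1],[0,0,0.6,0,0,0,1],[0,0,0.6,0,0,0,1],[0,0,0.6,0,0,0,1],[0,0,0.6,0,0,0,1],[0,0,0.6,0,0,0,1]]'; python3 -m inch '[[-0.3,-0.3,0.4,0,0,0,1],[-0.6,-0.6,0.2,0,0,0,1],[-0.6,-0.6,0,0,0,0,1],[-0.6,-0.6,0,0,0,0,1],[-0.3,-0.3,0,0,0,0,1],[0,0,0,0,0,0,1],[0,0,0,0,0,0,1]]'; python3 -c "
from h import *
snap('wrist','w6');snap('top','t6')
a=cv2.imread('pics/t6.png');cv2.imwrite('pics/t6b.png',cv2.resize(a,(800,600),interpolation=cv2.INTER_CUBIC)[100:480,0:560])
a=cv2.resize(cv2.imread('pics/w6.png'),(560,420));b=cv2.imread('pics/t6.png')[90:300,60:340];cv2.imwrite('pics/f.png',np.hstack([a[:, :],cv2.resize(b,None,fx=2,fy=2)])[:, :][:600] if 0 else cv2.resize(np.hstack([a,cv2.resize(b,(560,420))]),(800,300)))"
```

```text
t: 19.57
tcp_pos: [0.5479, 0.3421, 0.4793]
tcp_rot: [-179.9, 0.0, 1.9]
ft_force: [-0.3, -0.8, -0.2]
gripper_width: 0.0854
grip_force: 0.0
t: 20.15
tcp_pos: [0.4878, 0.282, 0.4928]
tcp_rot: [-179.9, 0.0, 1.9]
ft_force: [0.5, -0.6, 0.3]
gripper_width: 0.0855
grip_force: 0.0
```

View pics/f.png

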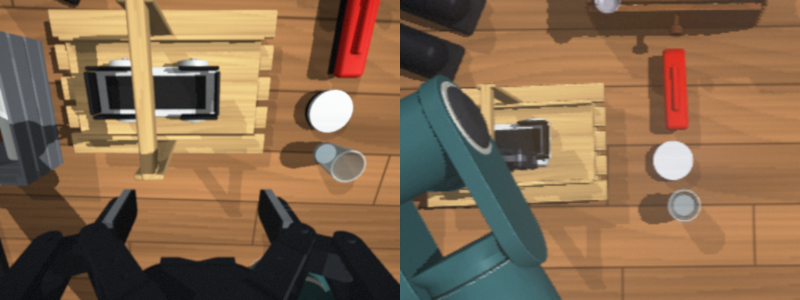

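The final wrist and top views show the tray square in the middle of the riser, the skate centred under the handle, and the jar, tin and brush where they were. Handing in.

```bash
python3 -c "
from workcell import env
print(env.job_done())"
```

```text
the job is handed in; nothing more can be done
None
```

I set the tray down square in the middle of the riser with the skate at rest about 3 mm from the tray's middle, then let go and backed off at about 20 s; the jar, tin and brush were not touched, and the job is handed in (no verdict was returned).

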